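# Tighten a stretcher-frame star wheel through its cover slot

### The arm

A 7-joint arm with a two-finger parallel gripper is mounted at the origin on the work surface. World frame = base frame: x ahead of the robot, y to its left, z up, the work surface at z = 0. Lengths are in m, angles in rad, forces in N, time in s.
With the tool pointing down it reaches from about 0.4 to 0.875 m from the base axis. Payload 4.4 kg.
Tool frame: the origin (TCP) lies at the very end of the fingers, on their centre line; the grasp point (between the pads) lies 19 mm behind it (env.grip_depth is the distance from the TCP to the grasp point, in m); z points along the fingers, y is the line along which they close (so a half turn about z gives the same grasp; the last joint's range is limited). The gripper opens to 85 mm and grips with 20 to 120 N. Pads are 22 mm wide; open, the fingers measure 114 mm over their backs; the gripper's body (76 mm by 85 mm) begins 54 mm behind the grasp point. The pads swing forward as they close: fully open they stand 13 mm farther back than shut.
Start: joints at [1.047, 0.628, 0.038, 1.517, -0.027, 0.996, -0.02], TCP at [0.287, -0.583, 0.202] pointing down, gripper open.
Joint ranges: [-3.06, 3.06], [-0.37, 2.12], [-1.25, 1.32], [0.18, 2.47], [-1.1, 4.24], [0.23, 1.98], [-2.94, 2.94]. Speed limits (rad/s): [2.57, 2.57, 3.14, 3.14, 3.14, 3.14, 3.14].

### API

Orientations are given as a unit quaternion [x, y, z, w].
In Python, from plant import env gives the robot as it stands.
- The arm moves only by the tool drive_tool, never from a script. Its argument "targets" is a list of rows, each an object with "rotation": the turn, a rotation vector about the tool's x, y, z as a fraction of full scale, a list of three; "linear": the shift along the tool's x, y, z as a fraction of full scale, a list of three; "hand": the opening, from 0 (shut) to 1 (fully open). A call has 1 to 5 rows; each row is the pose to reach, as a shift and turn from the pose commanded when the call began, along the tool's axes at that moment, turning the shorter way round; what a row does not reach only later rows make up. Full scale, the value 1, is 50 cm for a shift and 180 degrees for a turn. A row lasts 1/8 s, in which the tool goes at most 62.5 mm and 10.7 degrees, less where a joint would pass 70% of its speed; a pose out of reach is approached as far as the arm can. A call with a number of a shift or a turn outside -1 to 1 is refused whole. A call with a gripper value outside its range is refused whole. The fingers move at their own pace and stop on an object; "newtons" is the grip in N (left out, the last holds). Time passes only in rows, so rows that repeat a pose let the fingers close. It gives the time, the measured TCP pose, the force, the opening and the grip force at its end, in the units of the state.
- env.read_state(): the state, without advancing time (a new reading comes with each control period).
- env.grab_frame(name): name is "scene" or "top"; returns the picture (384x512x3 uint8, red, green, blue); there is no depth.
- env.get_calibration(name): a dict with "fov_y" (degrees; the focal length in pixels is half the picture's height over the tangent of half this angle, whatever the lens; pixels are square), "cx", "cy" (the principal point, pixels), "R" (3x3) and "t" (3): a world point X has camera coordinates R X + t. Camera axes: x right, y down, z forward; pixel columns grow to the right and rows downward; lengths in m; the calibration is good to about 2 mm. A picture is of the moment at which its call begins. get_calibration takes no time and is no camera call.
- env.hand_in(): hands the job in; it is judged then, once.
The state is a dict: "clock": time; "q": joint angles; "qd": joint speeds; "tau": joint torques, N m; "tool_pos": TCP position; "ee_rot": TCP orientation; "wrist_force": force on the tool from outside, world axes, zero at the start; "torque": the same for the moment, N m; "grip_width": finger opening in m; "grasp_force": force on a finger pad.
Only numpy, scipy, OpenCV 4.12 (cv2) and the standard library are available. Lean on these libraries where they do the work, as an engineer would, in place of code of your own. Each camera call takes 0.05 s, during which the arm holds its last target. There are 200 camera calls.

### The job

Take the square-handled adjusting blade from the wooden tool rack, put its tip through the slot in the steel cover on the stretcher-frame corner and turn the star wheel inside tooth by tooth, pushing the teeth at the top away from the robot, until it meets its stop. Snug it there with a steady push of about 12 N for about half a second, never pressing the wheel or the cover with more than 20 N; then stand the blade upright in its rack again, fully down. Keep the fingers off the tensioner and leave the other things where they are.

Things in the scene. Friction and masses are not known exactly. Their poses are not given: they have to be found in the camera images.
- tensioner: Corner of a heavy wooden stretcher frame, fixed on the table. Origin on the table under the centre of its steel cover; x runs along the slot, away from the robot (yaw within 0.35 rad of straight ahead). Cover 80 (x) x 46 (y) x 85 mm high, slot in its top; wooden bars 56 mm wide, 50 mm high run along y to -128 and +128 mm; at the +y end a 46 mm wide cross bar runs to x = 148 mm.
- slot (a point): Centre of the slot in the cover's top face, 85 mm above the table; axes as the tensioner. The slot is 30 mm long (x) and 13 mm wide (y), through a 4 mm plate. The wheel's axle lies 40 mm straight below this point. A halt felt within the last few mm of the slot may be the slot's end, not the wheel's stop; one that gives way on pushing was only a rough spot.
- hub (a point): Centre of the steel star wheel, on its axle (along the tensioner's y, 45 mm above the table). 10 radial teeth, 0.628 rad apart, each 5 mm thick, 12 mm wide; outside radius 30 mm, root radius 18 mm, so the highest tooth tip is 10 mm under the cover's top face. A blade coming down may land on a tooth top: move it a few mm along the slot and try again. The axes turn with the wheel.
- star_wheel (a joint): Angle of the star wheel, rad; at 0 a tooth points straight up. It grows (tightens) as the top teeth move along the tensioner's +x, away from the robot. About two to three teeth from the start it meets a hard stop (tight), which no push moves: find it by feel. Friction holds it; 3 to 4 N at the teeth turn it. One stroke of the blade along the slot gives about one tooth; then back off, lift clear, go back, enter the next gap.
- adjuster: The adjusting blade (loose, 90 g, 105 mm tall), standing upright, tip down, in one of the two holes of the rack. Origin at its tip, z up along the handle. Steel blade 5 mm (x) by 8 mm (y) and 45 mm long, its last 5 mm 4 x 6 mm; above it a square wooden handle 22 x 22 mm, from 45 to 105 mm above the tip. Its yaw is near the rack's.
- adjuster_grip (a point): Centre of the blade's square handle, 75 mm above the tip; axes as the blade.
- adjuster_tip (a point): The blade's tip.
- rack: Fixed wooden tool rack, 150 (x) x 60 (y) x 60 mm high, origin under its centre. Two square through holes 16 x 16 mm at x = -45 and +45 mm, y = 0: one holds the adjusting blade, the other the awl, either way round. The blade hangs by its handle's underside on the rack's top, its tip 15 mm above the table.
- awl: Awl with a round pear-shaped handle 30 mm across in the other hole of the rack, 95 mm tall; to be left alone.
- medium: Amber bottle, 52 mm across, 130 mm tall; bystander.
- jar: Glass jar with a black lid, 64 mm across, 70 mm tall; bystander.
- tin: Aluminium tin 60 mm across, 50 mm tall, beside the rack; bystander.
- mallet: Hammer lying near the robot, 220 mm long; bystander.
Things that resemble listed ones, but are neither listed nor needed, are in the scene too. Leave any black or purple look-alike of the adjuster alone.

How it is judged:
By the outcome, as a careful person would: the job done as asked, in the order asked, and still so for the second after the job is handed in, with the robot touching nothing.
It also fails if it takes over 72 s, if anything falls off the work surface, if the arm or the gripper's body presses on something with over 40 N, if the wrist force passes 120 N, or if a joint passes its speed limit or range.

## Working session

There is one attempt and no reset: what is moved stays moved. The work goes in short steps, Python scripts to look and compute and a tool call to move; the robot and the scene stay as the last step left them, time stands still between calls to the robot, and variables do not carry over. Pictures are saved under pics/ and viewed, at most 10 in all, crops included, and the job is handed in when it is done.

Besides the shell and the picture viewer there is one more tool, called after "Emit:" as name([rows], argument=value, ...), one row to a line, values as JSON. drive_tool: Moves the arm, as the interface text tells. Shift numbers are shares of 50 cm and turn numbers shares of 180 degrees, none past 1 either way. Its arguments: {"type":"object","properties":{"targets":{"type":"array","items":{"type":"object","properties":{"rotation":{"type":"array","items":{"type":"number","minimum":-1,"maximum":1}},"linear":{"type":"array","items":{"type":"number","minimum":-1,"maximum":1}},"hand":{"type":"number"}}}},"newtons":{"type":"number"}},"required":["targets"]}

```bash
mkdir -p pics; ls; python3 - <<'E'
from plant import env
import cv2
s=env.read_state()
print({k:s[k] for k in('clock','tool_pos','ee_rot','wrist_force','grip_width')},env.grip_depth)
for n in('scene','top'):
    c=env.get_calibration(n);print(n,c)
    cv2.imwrite(f'pics/{n}0.png',cv2.resize(env.grab_frame(n)[:,:,::-1],(800,600),interpolation=cv2.INTER_CUBIC))
    cv2.imwrite(f'{n}_raw.png',env.grab_frame(n)[:,:,::-1])
E
```

```text
pics
{'clock': 0.0, 'tool_pos': array([ 0.28699542, -0.58242983,  0.20058202]), 'ee_rot': array([ 9.73919214e-01,  2.26892952e-01, -2.31355986e-04, -9.48339980e-04]), 'wrist_force': array([1.65551121e-01, 7.68549641e-01, 2.57388209e-04]), 'grip_width': 0.08534736555414464} 0.0187
scene {'fov_y': 53.29236309587835, 'cx': 258.9566817627867, 'cy': 192.25879157564341, 'R': array([[ 0.60350527,  0.79731481, -0.00839538],
       [ 0.61388329, -0.47132964, -0.6332422 ],
       [-0.50885038,  0.37701122, -0.77390816]]), 't': array([-0.24339788, -0.37223642,  1.24027273])}
top {'fov_y': 48.163030173259955, 'cx': 253.11480337959668, 'cy': 189.40481722040568, 'R': array([[-0.02434114, -0.99969605,  0.00391458],
       [-0.98585537,  0.02335427, -0.16596318],
       [ 0.16582131, -0.00789894, -0.98612418]]), 't': array([-0.13833447,  0.59360309,  0.87646705])}
```

View pics/scene0.png

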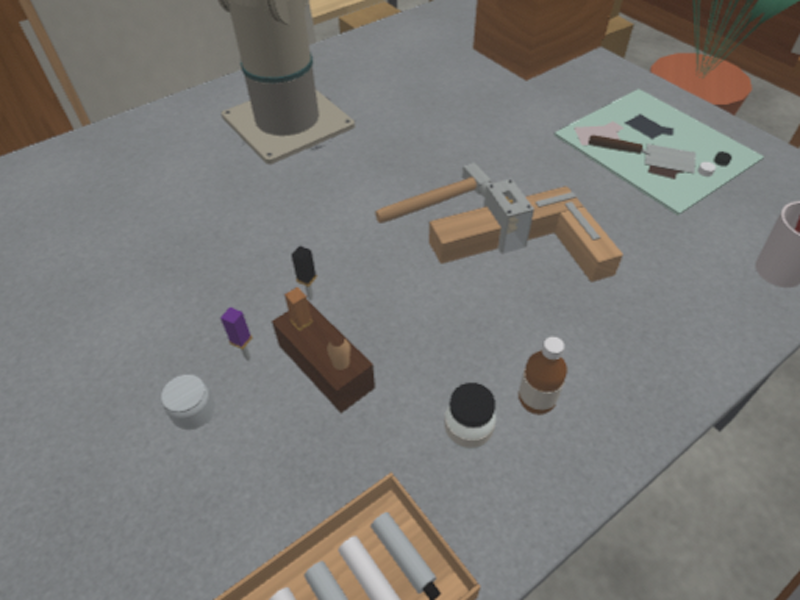

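View pics/top0.png

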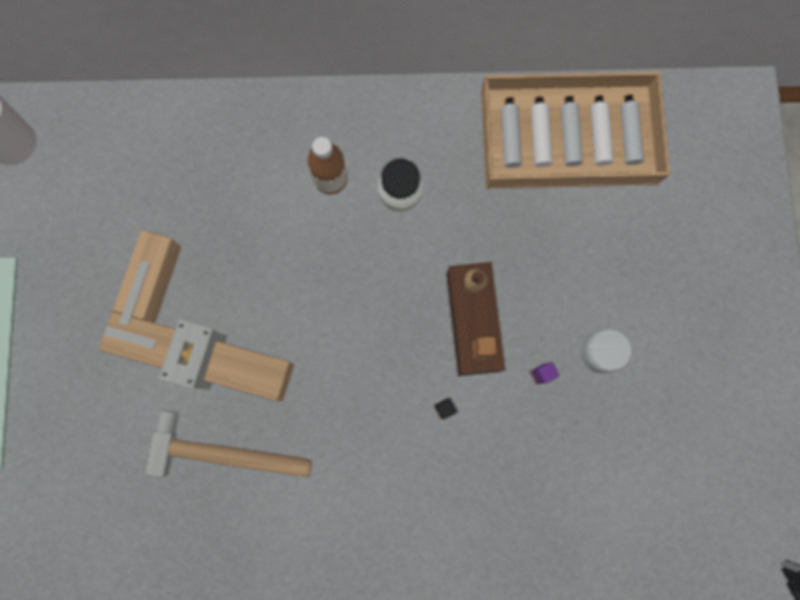

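The top view shows the rack at about (475,318) of 800x600, with the orange-brown square handle at (485,347) in its near hole and the awl at (475,280). The steel cover is at (188,353) with its slot at (186,352). The look-alikes are black at (446,408) and purple at (545,373).

```bash
cat > h.py <<'E'
import numpy as np, cv2
from plant import env
from scipy.spatial.transform import Rotation as Rn
def cal(n):
    c=env.get_calibration(n); f=192/np.tan(np.radians(c['fov_y']/2)); return c,f
def ray(n,uv):
    c,f=cal(n);R=np.array(c['R']);C=-R.T@c['t']
    d=R.T@np.array([(uv[0]-c['cx'])/f,(uv[1]-c['cy'])/f,1]);return C,d
def onz(n,uv,z):
    C,d=ray(n,uv);return C+d*(z-C[2])/d[2]
def proj(n,X):
    c,f=cal(n);p=np.array(c['R'])@np.array(X)+c['t'];return f*p[:2]/p[2]+[c['cx'],c['cy']]
def tri(uv1,uv2):
    A=np.zeros((3,3));b=np.zeros(3)
    for n,uv in(('top',uv1),('scene',uv2)):
        C,d=ray(n,uv);d/=np.linalg.norm(d);P=np.eye(3)-np.outer(d,d);A+=P;b+=P@C
    return np.linalg.solve(A,b)
def plan(pts):
    "print moves from current pose in call units: pts = list of (world xyz, yaw of tool x or None)"
    pass
E
python3 - <<'E'
from h import *
im=cv2.imread('top_raw.png');sc=cv2.imread('scene_raw.png')
a=cv2.resize(im[195:265,90:200],None,fx=5,fy=5,interpolation=cv2.INTER_CUBIC)  # cover
b=cv2.resize(im[160:245,280:330],None,fx=5,fy=5,interpolation=cv2.INTER_CUBIC)
b=cv2.copyMakeBorder(b,0,0,0,0,cv2.BORDER_CONSTANT)
H=600;out=np.zeros((H,800,3),np.uint8)
out[:350,:550]=a; out[:425,550:800]=b
c=cv2.resize(sc[180:235,165:225],None,fx=4,fy=4);out[360:360+220,:240]=c
d=cv2.resize(sc[110:165,300:350],None,fx=4,fy=4);out[360:580,250:450]=d
cv2.imwrite('pics/crops.png',out)
E
```

```text
(no output)
```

View pics/crops.png

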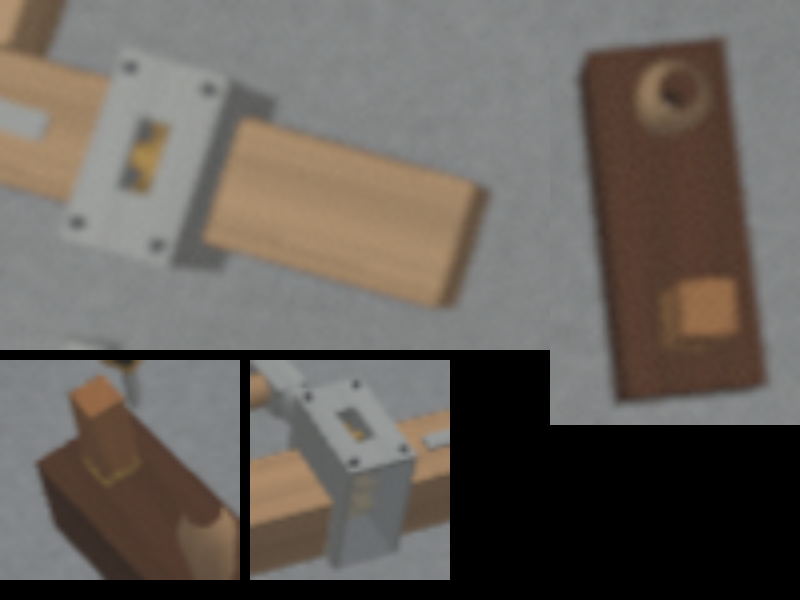

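The crops show the slot centre at about (144,156), the screws at (130,67), (208,90), (157,245) and (78,223), and the handle top face centred at (709,308). The handle stands in the near hole and the awl in the far one.

```bash
python3 - <<'E'
from h import *
C=lambda u,v,x0,y0,s:np.array([(u+.5)/s-.5+x0,(v+.5)/s-.5+y0])
# cover
scr=[(130,67),(208,90),(157,245),(78,223)]
P=np.array([onz('top',C(u,v,90,195,5),.085) for u,v in scr]);print('cover scr',P[:,:2].round(4),P.mean(0).round(4))
d=(P[0]+P[1]-P[2]-P[3])/2;print('yaw',np.arctan2(d[1],d[0]),np.linalg.norm(d))
S=onz('top',C(145,156,90,195,5),.085);print('slot',S)
# scene: cover screws
sc=[(308,397),(356,383),(404,450),(354,462)]
Q=np.array([onz('scene',C(u-250,v-360,300,110,4),.085) for u,v in sc]);print('scene',Q[:,:2].round(4),Q.mean(0))
im=cv2.imread('top_raw.png');hsv=cv2.cvtColor(im,cv2.COLOR_BGR2HSV)
h=[C(u-550,v,280,160,5) for u,v in((682,280),(735,278),(738,335),(682,337))]
H=np.array([onz('top',p,.12) for p in h]);print('handle',H[:,:2].round(4),H.mean(0))
h2=[C(u,v-360,165,180,4) for u,v in((70,393),(97,376),(124,398),(95,418))]
H2=np.array([onz('scene',p,.12) for p in h2]);print('handle sc',H2[:,:2].round(4),H2.mean(0))
print('tri handle',tri(np.mean(h,0),np.mean(h2,0)))
r=[C(u-550,v,280,160,5) for u,v in((588,52),(722,40),(763,383),(617,402))]
K=np.array([onz('top',p,.06) for p in r]);print('rack',K[:,:2].round(4),K.mean(0))
s=env.read_state();print(Rn.from_quat(s['ee_rot']).as_matrix().round(3))
E
```

```text
cover scr [[0.5521 0.1313]
 [0.5419 0.0991]
 [0.4791 0.1183]
 [0.4888 0.1506]] [0.5155 0.1248 0.085 ]
yaw -0.2962185143127549 0.06591342580381679
slot [0.51537494 0.12413812 0.085     ]
scene [[0.4806 0.1186]
 [0.4892 0.1523]
 [0.5538 0.1315]
 [0.543  0.0997]] [0.51665241 0.1255141  0.085     ]
handle [[ 0.5235 -0.2549]
 [ 0.5238 -0.2759]
 [ 0.5013 -0.276 ]
 [ 0.5011 -0.2539]] [ 0.51240872 -0.26518916  0.12      ]
handle sc [[ 0.5051 -0.274 ]
 [ 0.5036 -0.2571]
 [ 0.5249 -0.2537]
 [ 0.5273 -0.2722]] [ 0.51522216 -0.26424145  0.12      ]
tri handle [ 0.51303101 -0.26453733  0.11788381]
rack [[ 0.629  -0.2267]
 [ 0.6329 -0.2846]
 [ 0.4856 -0.2948]
 [ 0.4791 -0.2333]] [ 0.55663771 -0.25984697  0.06      ]
[[ 0.897  0.442 -0.   ]
 [ 0.442 -0.897  0.001]
 [ 0.    -0.001 -1.   ]]
```

```bash
cat >> h.py <<'E'
def mv(xyz,yaw=None):
    """call numbers from measured pose to world TCP xyz; yaw = world yaw of tool y (mod pi)"""
    s=env.read_state();R=Rn.from_quat(s['ee_rot']).as_matrix()
    l=R.T@(np.array(xyz)-s['tool_pos'])/.5
    r=np.zeros(3)
    if yaw is not None:
        y=np.array([np.cos(yaw),np.sin(yaw),0]);
        if y@R[:,1]<0:y=-y
        z=np.array([0,0,-1.]);D=np.c_[np.cross(y,z),y,z]
        r=Rn.from_matrix(R.T@D).as_rotvec()/np.pi
    return l.round(4),r.round(4)
def st():
    s=env.read_state();R=Rn.from_quat(s['ee_rot']).as_matrix()
    print('t',round(s['clock'],2),'p',s['tool_pos'].round(4),'yaw',np.arctan2(R[1,1],R[0,1]).round(4),'z',R[:,2].round(4),'F',np.round(s['wrist_force'],2),'w',round(s['grip_width'],4),'g',s['grasp_force'])
E
python3 - <<'E'
from h import *
for n,uv in(('purple',(545,373)),('black',(446,408))): print(n,onz('top',np.array(uv)/1.5625,.105))
print(mv((.513,-.2645,.2),.02))
E
```

```text
purple [ 0.476868   -0.34000199  0.105     ]
black [ 0.436006   -0.21232677  0.105     ]
(array([ 0.6865, -0.3712,  0.0023]), array([-3.000e-04, -2.000e-04, -3.606e-01]))
```

Emit:
drive_tool([
  {"linear": [0.686,-0.371,0],"rotation": [0,0,-0.36],"hand": 0.6},
  {"linear": [0.686,-0.371,0],"rotation": [0,0,-0.36],"hand": 0.6},
  {"linear": [0.686,-0.371,0],"rotation": [0,0,-0.36],"hand": 0.6},
  {"linear": [0.686,-0.371,0],"rotation": [0,0,-0.36],"hand": 0.6},
  {"linear": [0.686,-0.371,0],"rotation": [0,0,-0.36],"hand": 0.6},
])

```text
clock: 0.82
tool_pos: [0.4691, -0.3266, 0.2016]
ee_rot: [0.764, 0.645, 0.0, 0.0]
wrist_force: [0.2, -0.1, 0.9]
grip_width: 0.0514
grasp_force: 0.0
```

```bash
python3 - <<'E'
from h import *
st();print(mv((.513,-.2645,.15),.02))
E
```

```text
t 0.82 p [ 0.4691 -0.3266  0.2016] yaw -0.1695 z [ 3.e-04 -3.e-04 -1.e+00] F [ 0.22 -0.09  0.85] w 0.0514 g 0.0
(array([0.1372, 0.0655, 0.1033]), array([ 0.0001,  0.0001, -0.0603]))
```

Emit:
drive_tool([
  {"linear": [0.137,0.065,0],"rotation": [0,0,-0.06],"hand": 0.6},
  {"linear": [0.137,0.065,0.08],"rotation": [0,0,-0.06],"hand": 0.6},
  {"linear": [0.137,0.065,0.1],"rotation": [0,0,-0.06],"hand": 0.6},
  {"linear": [0.137,0.065,0.1],"rotation": [0,0,-0.06],"hand": 0.6},
])

```text
clock: 1.32
tool_pos: [0.5108, -0.2679, 0.151]
ee_rot: [0.703, 0.711, -0.001, -0.001]
wrist_force: [-0.2, -0.3, 0.5]
grip_width: 0.0515
grasp_force: 0.0
```

```bash
python3 - <<'E'
from h import *
st();print(mv((.513,-.2645,.066),.02))
a=env.grab_frame('top')[140:260,260:360,::-1];b=env.grab_frame('scene')[140:270,130:260,::-1]
a=cv2.resize(a,None,fx=4,fy=4);b=cv2.resize(b,None,fx=3,fy=3)
o=np.zeros((480,800,3),np.uint8);o[:,:400]=a;o[:390,400:790]=b;cv2.imwrite('pics/g1.png',o)
E
```

```text
t 1.32 p [ 0.5108 -0.2679  0.151 ] yaw 0.0109 z [-2.3e-03 -3.0e-04 -1.0e+00] F [-0.24 -0.32  0.48] w 0.0515 g 0.0
(array([0.0067, 0.0049, 0.17  ]), array([-0.0007,  0.0001, -0.0029]))
```

View pics/g1.png

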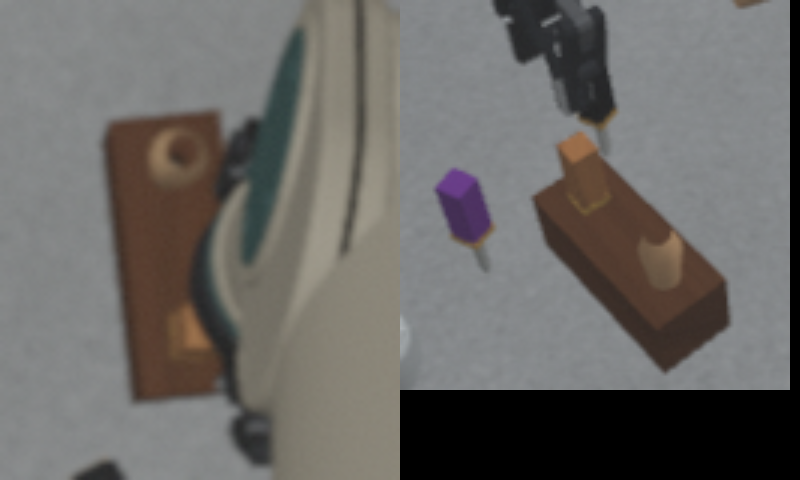

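The handle's top is visible at about (578,148) in the right half, and the fingertips at about (525,60) and (595,118), straddling the handle along the rack. I'll check their projected positions before going down.

```bash
python3 - <<'E'
from h import *
s=env.read_state();p=s['tool_pos'];R=Rn.from_quat(s['ee_rot']).as_matrix()
for n,X in(('tcp',p),('f+',p+R[:,1]*.026),('f-',p-R[:,1]*.026),('f+ out',p+R[:,1]*.04),('f- out',p-R[:,1]*.04),('handle',[.513,-.2645,.12])):
    q=proj('scene',X);print(n,((q-[130,140])*3+[400,0]).round())
E
```

```text
tcp [561. 115.]
f+ [581. 138.]
f- [541.  92.]
f+ out [593. 151.]
f- out [531.  80.]
handle [574. 144.]
```

```bash
python3 - <<'E'
from h import *
s=env.read_state();p=s['tool_pos'];R=Rn.from_quat(s['ee_rot']).as_matrix()
a=env.grab_frame('scene')[120:210,140:230,::-1].copy();a=cv2.resize(a,None,fx=6,fy=6,interpolation=cv2.INTER_CUBIC)
a=cv2.convertScaleAbs(a,alpha=1.5,beta=30)
for X in(p,p+R[:,1]*.026,p-R[:,1]*.026,p+R[:,1]*.026-[0,0,-.02],p-R[:,1]*.026-[0,0,-.02]):
    q=(proj('scene',X)-[140,120])*6;cv2.circle(a,tuple(int(v) for v in q),4,(0,0,255),-1)
cv2.imwrite('pics/g2.png',a)
E
```

```text
(no output)
```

View pics/g2.png

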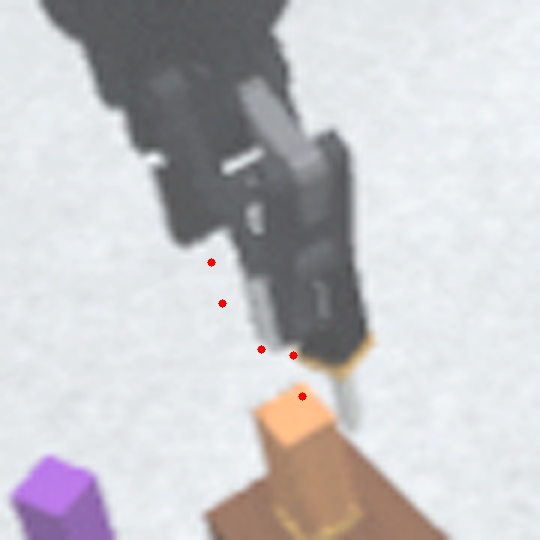

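The markers sit along the fingers laterally, and the pads appear somewhat higher than the nominal TCP, so there is no danger below. The alignment over the handle is good, so I'll descend in two calls and watch the force.

Emit:
drive_tool([
  {"linear": [0.006,0.005,0.0],"rotation": [0,0,0],"hand": 0.6},
  {"linear": [0.006,0.005,0.08],"rotation": [0,0,0],"hand": 0.6},
  {"linear": [0.006,0.005,0.12],"rotation": [0,0,0],"hand": 0.6},
  {"linear": [0.006,0.005,0.165],"rotation": [0,0,0],"hand": 0.6},
  {"linear": [0.006,0.005,0.165],"rotation": [0,0,0],"hand": 0.6},
])

```text
clock: 2.1
tool_pos: [0.5137, -0.2631, 0.0682]
ee_rot: [0.703, 0.712, -0.0, -0.001]
wrist_force: [-0.3, -0.7, 0.4]
grip_width: 0.0515
grasp_force: 0.0
```

```bash
python3 - <<'E'
from h import *
st();s=env.read_state();p=s['tool_pos'];R=Rn.from_quat(s['ee_rot']).as_matrix()
a=env.grab_frame('scene')[150:240,140:230,::-1].copy();a=cv2.resize(a,None,fx=6,fy=6,interpolation=cv2.INTER_CUBIC)
a=cv2.convertScaleAbs(a,alpha=1.5,beta=30)
cv2.imwrite('pics/g3.png',a)
E
```

```text
t 2.1 p [ 0.5137 -0.2631  0.0682] yaw 0.0127 z [-0.0023  0.001  -1.    ] F [-0.34 -0.73  0.44] w 0.0515 g 0.0
```

View pics/g3.png

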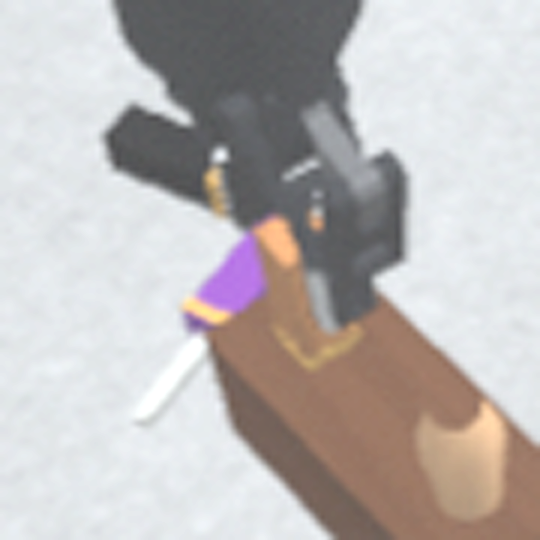

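The handle is between the fingers and the right finger is just above the rack top. The black and purple look-alikes, which stood loose on their tips, have toppled. The purple one is now leaning near the rack's near end at about (235,285). I'll check numerically whether they are still moving and where they are before closing.

```bash
python3 - <<'E'
from h import *
def pm(im):
    h=cv2.cvtColor(im,cv2.COLOR_RGB2HSV);m=cv2.inRange(h,(125,90,40),(155,255,255));ys,xs=np.nonzero(m)
    return len(xs),(xs.mean().round(1),ys.mean().round(1)),[(xs[i],ys[i]) for i in(xs.argmin(),xs.argmax(),ys.argmin(),ys.argmax())] if len(xs) else None
for k in range(3):
    print('scene',pm(env.grab_frame('scene')));
try: print('top',pm(env.grab_frame('top')))
except Exception as e: print(e)
st()
g=pm(cv2.imread('scene_raw.png')[:,:,::-1]);print('initial',g)
E
```

```text
scene (86, (np.float64(178.7), np.float64(196.3)), [(np.int64(172), np.int64(203)), (np.int64(183), np.int64(194)), (np.int64(181), np.int64(189)), (np.int64(172), np.int64(204))])
scene (86, (np.float64(178.7), np.float64(196.3)), [(np.int64(172), np.int64(203)), (np.int64(183), np.int64(194)), (np.int64(181), np.int64(189)), (np.int64(172), np.int64(204))])
scene (85, (np.float64(178.8), np.float64(196.3)), [(np.int64(172), np.int64(203)), (np.int64(183), np.int64(194)), (np.int64(181), np.int64(189)), (np.int64(172), np.int64(204))])
top (214, (np.float64(302.1), np.float64(261.0)), [(np.int64(290), np.int64(263)), (np.int64(313), np.int64(258)), (np.int64(310), np.int64(252)), (np.int64(294), np.int64(270))])
t 2.35 p [ 0.5155 -0.2638  0.0703] yaw 0.0128 z [ 2.e-03 -9.e-04 -1.e+00] F [ 0.03 -0.18 -0.44] w 0.0511 g 0.0
initial (268, (np.float64(150.4), np.float64(208.3)), [(np.int64(142), np.int64(202)), (np.int64(159), np.int64(214)), (np.int64(146), np.int64(197)), (np.int64(154), np.int64(220))])
```

Both have settled on the table: the purple one lies at about (0.43,-0.26), in front of the rack and clear of the grasp. I'll close now.

Emit:
drive_tool([
  {"linear": [0,0,0],"rotation": [0,0,0],"hand": 0.1},
  {"linear": [0,0,0],"rotation": [0,0,0],"hand": 0.1},
  {"linear": [0,0,0],"rotation": [0,0,0],"hand": 0.1},
  {"linear": [0,0,0],"rotation": [0,0,0],"hand": 0.1},
  {"linear": [0,0,0],"rotation": [0,0,0],"hand": 0.1},
], newtons=100)

```text
clock: 2.98
tool_pos: [0.515, -0.2636, 0.0699]
ee_rot: [0.703, 0.712, 0.0, 0.001]
wrist_force: [-0.5, -0.3, 6.1]
grip_width: 0.02
grasp_force: 98.0
```

```bash
python3 - <<'E'
from h import *
st()
E
```

```text
t 2.98 p [ 0.515  -0.2636  0.0699] yaw 0.0129 z [ 1.e-03 -6.e-04 -1.e+00] F [-0.45 -0.28  6.07] w 0.02 g 98.02183270454407
```

Emit:
drive_tool([
  {"linear": [0,0,-0.03],"rotation": [0,0,0],"hand": 0.1},
  {"linear": [0,0,-0.1],"rotation": [0,0,0],"hand": 0.1},
  {"linear": [0,0,-0.2],"rotation": [0,0,0],"hand": 0.1},
  {"linear": [0,0,-0.24],"rotation": [0,0,0],"hand": 0.1},
  {"linear": [0,0,-0.24],"rotation": [0,0,0],"hand": 0.1},
])

```text
clock: 3.6
tool_pos: [0.5157, -0.2639, 0.1912]
ee_rot: [0.703, 0.712, 0.001, 0.002]
wrist_force: [-0.3, 0.2, -1.3]
grip_width: 0.02
grasp_force: 98.0
```

```bash
python3 - <<'E'
from h import *
st()
s=env.read_state();p=s['tool_pos'];R=Rn.from_quat(s['ee_rot']).as_matrix()
a=env.grab_frame('scene')[110:210,140:240,::-1].copy();a=cv2.resize(a,None,fx=5,fy=5,interpolation=cv2.INTER_CUBIC)
a=cv2.convertScaleAbs(a,alpha=1.5,beta=30)
q=(proj('scene',p-[0,0,.055])-[140,110])*5;cv2.circle(a,tuple(int(v) for v in q),2,(0,0,255),-1)
q=(proj('scene',p-[0,0,.01])-[140,110])*5;cv2.circle(a,tuple(int(v) for v in q),2,(0,0,255),-1)
cv2.imwrite('pics/g4.png',a)
print(mv((.5158,.1247,.2),-.296), mv((.35,-.1,.2),-.15))
E
```

```text
t 3.6 p [ 0.5157 -0.2639  0.1912] yaw 0.0128 z [ 0.0038 -0.0018 -1.    ] F [-0.31  0.15 -1.32] w 0.02 g 97.9827332496643
(array([ 0.7763,  0.0124, -0.0213]), array([0.0003, 0.0001, 0.0983])) (array([ 0.3312, -0.325 , -0.0214]), array([0.0003, 0.0002, 0.0519]))
```

View pics/g4.png

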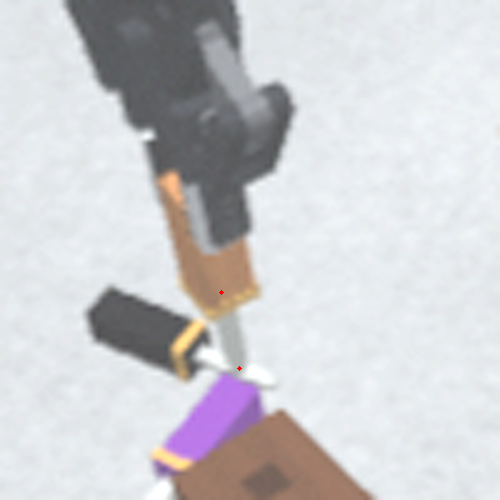

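The blade is held upright in the gripper, with its tip at about (243,370), on the projected dot at TCP minus 55 mm. I'll move over to the slot.

Emit:
drive_tool([
  {"linear": [0.776,0.012,-0.02],"rotation": [0,0,0.098],"hand": 0.1},
  {"linear": [0.776,0.012,-0.02],"rotation": [0,0,0.098],"hand": 0.1},
  {"linear": [0.776,0.012,-0.02],"rotation": [0,0,0.098],"hand": 0.1},
  {"linear": [0.776,0.012,-0.02],"rotation": [0,0,0.098],"hand": 0.1},
  {"linear": [0.776,0.012,-0.02],"rotation": [0,0,0.098],"hand": 0.1},
])

```text
clock: 4.28
tool_pos: [0.5141, 0.0507, 0.1957]
ee_rot: [0.803, 0.595, -0.001, -0.001]
wrist_force: [0.3, 0.4, -0.8]
grip_width: 0.02
grasp_force: 97.9
```

Emit:
drive_tool([
  {"linear": [0,0,0],"rotation": [0,0,0],"hand": 0.1},
])

```text
clock: 4.4
tool_pos: [0.5141, 0.0561, 0.196]
ee_rot: [0.8, 0.6, 0.0, -0.002]
wrist_force: [0.6, -0.1, -1.7]
grip_width: 0.0197
grasp_force: 97.9
```

```bash
python3 - <<'E'
from h import *
st()
print(mv((.507,.1273,.16),-.296))
E
```

```text
t 4.4 p [0.5141 0.0561 0.196 ] yaw -0.2837 z [-0.0021  0.0034 -1.    ] F [ 0.59 -0.14 -1.66] w 0.0197 g 97.93559789657593
(array([ 0.1326, -0.0532,  0.0726]), array([-0.0009, -0.0008,  0.0039]))
```

Emit:
drive_tool([
  {"linear": [0.13,-0.053,0.03],"rotation": [0,0,0.004],"hand": 0.1},
  {"linear": [0.133,-0.053,0.06],"rotation": [0,0,0.004],"hand": 0.1},
  {"linear": [0.133,-0.053,0.072],"rotation": [0,0,0.004],"hand": 0.1},
  {"linear": [0.133,-0.053,0.072],"rotation": [0,0,0.004],"hand": 0.1},
])

```text
clock: 4.9
tool_pos: [0.5089, 0.1181, 0.1602]
ee_rot: [0.808, 0.59, -0.001, 0.0]
wrist_force: [0.9, 0.2, -0.2]
grip_width: 0.0195
grasp_force: 98.0
```

```bash
python3 - <<'E'
from h import *
st();s=env.read_state();p=s['tool_pos']
fr=env.grab_frame('scene')
a=cv2.resize(fr[95:165,290:370,::-1],None,fx=8,fy=8,interpolation=cv2.INTER_CUBIC)
a=cv2.convertScaleAbs(a,alpha=1.3,beta=20)
for X in(p-[0,0,.055],[.5155,.1247,.085]):
    q=(proj('scene',X)-[290,95])*8;print(q)
    cv2.circle(a,tuple(int(v) for v in q),3,(0,0,255),-1)
cv2.imwrite('pics/g5.png',a)
E
```

```text
t 4.9 p [0.5089 0.1181 0.1602] yaw -0.3096 z [-0.0021 -0.0017 -1.    ] F [ 0.9   0.22 -0.18] w 0.0195 g 98.02820920944214
[260.61854964 187.76960148]
[282.76690868 240.70383324]
```

View pics/g5.png

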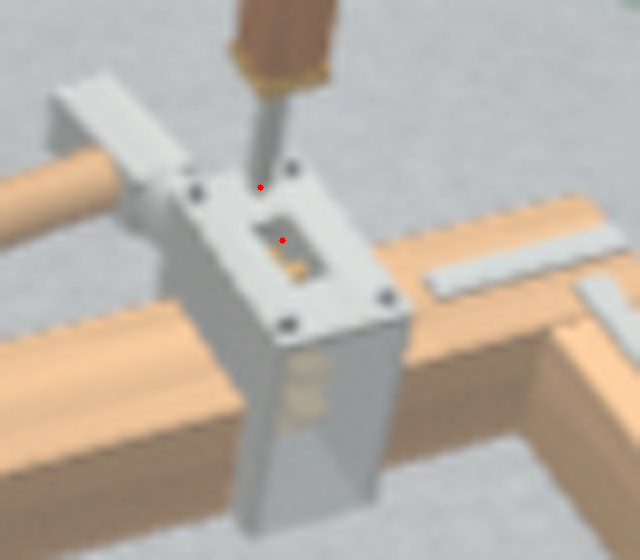

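The blade tip is at about (260,187), exactly where computed. The slot's opening is centred at about (290,247), roughly 1–2 mm beyond my estimate.

```bash
python3 - <<'E'
from h import *
print('slot sc',onz('scene',np.array([290,247])/8+[290,95],.085))
for k in range(4): env.grab_frame('top');st()
print(mv((.5075,.1272,.15),-.296))
E
```

```text
slot sc [0.51904935 0.12443565 0.085     ]
t 5.0 p [0.5098 0.1186 0.1612] yaw -0.31 z [ 1.e-04 -7.e-04 -1.e+00] F [-0.14 -0.8  -1.79] w 0.0197 g 98.02845597267151
t 5.05 p [0.5099 0.1189 0.1614] yaw -0.3098 z [ 6.e-04 -4.e-04 -1.e+00] F [-0.34 -0.83 -1.08] w 0.0201 g 98.02778005599976
t 5.1 p [0.5099 0.1192 0.1615] yaw -0.3095 z [ 9.e-04 -2.e-04 -1.e+00] F [-1.08 -0.13 -1.39] w 0.0199 g 98.02745461463928
t 5.15 p [0.5099 0.1194 0.1615] yaw -0.3091 z [ 9.e-04 -1.e-04 -1.e+00] F [-0.74  0.09 -0.7 ] w 0.0196 g 98.0269181728363
(array([ 0.0134, -0.0093,  0.0231]), array([ 0.0003, -0.0001, -0.0042]))
```

```bash
cat >> h.py <<'E'
SL=np.array([.517,.1246]);YW=-.296
E2=np.array([[np.cos(YW),np.sin(YW)],[-np.sin(YW),np.cos(YW)]])
def loc():
    s=env.read_state();l=E2@(s['tool_pos'][:2]-SL)*1000;F=s['wrist_force'];f=E2@F[:2]
    print('t',round(s['clock'],2),'local mm',l.round(1),'tipz',round((s['tool_pos'][2]-.055)*1e3,1),'F',f.round(1),round(F[2],1),'M',np.round(s['torque'],2))
def ml(x,y,tz):
    w=SL+E2.T@np.array([x,y])/1000
    return mv((w[0],w[1],tz/1000+.055),YW)
E
python3 - <<'E'
from h import *
loc();print(ml(-9,0,95))
E
```

```text
t 5.15 local mm [-5.3 -7.1] tipz 106.5 F [-0.7 -0.1] -0.7 M [ 0.05 -0.   -0.01]
(array([ 0.014 , -0.0076,  0.0231]), array([ 0.0003, -0.0001, -0.0042]))
```

Emit:
drive_tool([
  {"linear": [0.014,-0.008,0.01],"rotation": [0,0,-0.004],"hand": 0.1},
  {"linear": [0.014,-0.008,0.022],"rotation": [0,0,-0.004],"hand": 0.1},
  {"linear": [0.014,-0.008,0.022],"rotation": [0,0,-0.004],"hand": 0.1},
])

```text
clock: 5.52
tool_pos: [0.5071, 0.1281, 0.1494]
ee_rot: [0.803, 0.596, -0.001, -0.0]
wrist_force: [-0.8, 0.6, 0.0]
grip_width: 0.0199
grasp_force: 98.0
```

```bash
python3 - <<'E'
from h import *
for k in range(5): env.grab_frame('top');loc()
print(ml(-9,0,75))
fr=env.grab_frame('scene')
a=cv2.resize(fr[95:165,290:370,::-1],None,fx=8,fy=8,interpolation=cv2.INTER_CUBIC)
cv2.imwrite('pics/g6.png',cv2.convertScaleAbs(a,alpha=1.3,beta=20))
E
```

```text
t 5.58 local mm [-10.3   0.5] tipz 94.7 F [0.7 0.7] -0.5 M [0.   0.01 0.01]
t 5.62 local mm [-10.    0.6] tipz 94.9 F [0.4 0.4] -0.7 M [-0.01 -0.02  0.03]
t 5.67 local mm [-9.9  0.6] tipz 95.0 F [ 0.1 -0.2] -1.9 M [ 0.07  0.01 -0.  ]
t 5.72 local mm [-9.8  0.7] tipz 95.1 F [-0.2 -1.1] -0.6 M [ 0.02 -0.02  0.02]
t 5.78 local mm [-9.8  0.7] tipz 95.2 F [0.5 0. ] -1.5 M [0.03 0.01 0.02]
(array([-0.0014,  0.0017,  0.0403]), array([ 0.0001, -0.    ,  0.0003]))
```

View pics/g6.png

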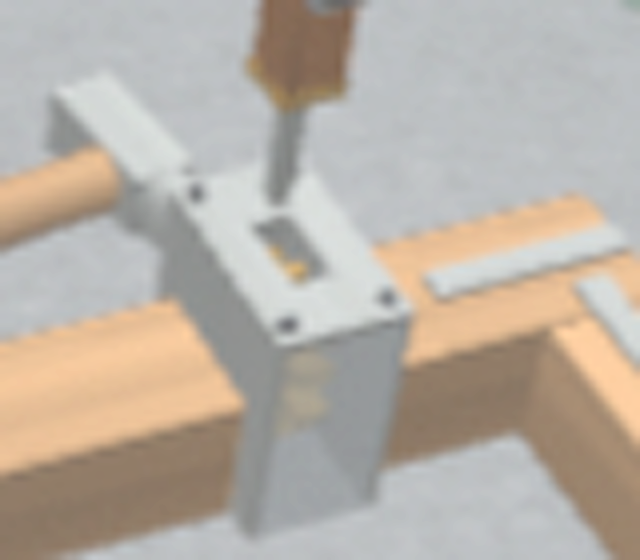

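The blade tip hangs over the slot's near part at about (277,200). The slot spans from (270,219) to (314,276), and a brass tooth is visible near (293,270). I'll shift slightly forward and descend gently.

Emit:
drive_tool([
  {"linear": [-0.002,0.005,0.0],"rotation": [0,0,0],"hand": 0.1},
  {"linear": [-0.002,0.005,0.015],"rotation": [0,0,0],"hand": 0.1},
  {"linear": [-0.002,0.005,0.028],"rotation": [0,0,0],"hand": 0.1},
  {"linear": [-0.002,0.005,0.034],"rotation": [0,0,0],"hand": 0.1},
  {"linear": [-0.002,0.005,0.04],"rotation": [0,0,0],"hand": 0.1},
])

```text
clock: 6.45
tool_pos: [0.5097, 0.1265, 0.1297]
ee_rot: [0.803, 0.596, -0.0, -0.0]
wrist_force: [-0.1, 0.2, -1.0]
grip_width: 0.0203
grasp_force: 98.0
```

```bash
python3 - <<'E'
from h import *
for k in range(4): env.grab_frame('top');loc()
E
```

```text
t 6.5 local mm [-7.7 -0.4] tipz 74.5 F [ 0.2 -0. ] -0.5 M [ 0.01 -0.02  0.04]
t 6.55 local mm [-7.7 -0.4] tipz 74.7 F [-0.4 -0.1] -1.6 M [-0.01  0.02 -0.  ]
t 6.6 local mm [-7.6 -0.3] tipz 74.9 F [-0.1 -0.9] -0.0 M [-0.01  0.06 -0.01]
t 6.65 local mm [-7.4 -0.3] tipz 75.1 F [-0.2  0.8] -1.9 M [-0.04 -0.06 -0.  ]
```

In the slot without contact. I'll go 8 mm deeper.

Emit:
drive_tool([
  {"linear": [0,0,0.006],"rotation": [0,0,0],"hand": 0.1},
  {"linear": [0,0,0.01],"rotation": [0,0,0],"hand": 0.1},
  {"linear": [0,0,0.014],"rotation": [0,0,0],"hand": 0.1},
  {"linear": [0,0,0.016],"rotation": [0,0,0],"hand": 0.1},
])

```text
clock: 7.15
tool_pos: [0.5097, 0.1265, 0.1219]
ee_rot: [0.803, 0.596, -0.0, -0.0]
wrist_force: [-0.3, -0.2, -0.7]
grip_width: 0.0196
grasp_force: 98.0
```

```bash
python3 - <<'E'
from h import *
for k in range(3): env.grab_frame('top');loc()
E
```

```text
t 7.2 local mm [-7.5 -0.3] tipz 66.9 F [-0.1 -0.3] -1.3 M [0.01 0.   0.01]
t 7.25 local mm [-7.5 -0.3] tipz 67.0 F [ 0.3 -0.3] -0.7 M [ 0.04  0.03 -0.03]
t 7.3 local mm [-7.5 -0.3] tipz 67.0 F [-0.1  0.5] -1.4 M [ 0.02  0.   -0.01]
```

Emit:
drive_tool([
  {"linear": [0,0.006,0],"rotation": [0,0,0],"hand": 0.1},
  {"linear": [0,0.012,0],"rotation": [0,0,0],"hand": 0.1},
  {"linear": [0,0.016,0],"rotation": [0,0,0],"hand": 0.1},
  {"linear": [0,0.02,0],"rotation": [0,0,0],"hand": 0.1},
  {"linear": [0,0.024,0],"rotation": [0,0,0],"hand": 0.1},
])

```text
clock: 7.92
tool_pos: [0.5205, 0.1231, 0.1217]
ee_rot: [0.803, 0.596, -0.001, -0.0]
wrist_force: [-3.6, 0.7, -1.9]
grip_width: 0.0197
grasp_force: 97.9
```

```bash
python3 - <<'E'
from h import *
loc()
for k in range(3): env.grab_frame('top');loc()
E
```

```text
t 7.92 local mm [ 3.8 -0.5] tipz 66.7 F [-3.6 -0.4] -1.9 M [ 0.51  1.14 -0.03]
t 7.97 local mm [ 4.2 -0.5] tipz 66.7 F [-4.1  0.1] -2.3 M [0.47 1.04 0.05]
t 8.03 local mm [ 4.1 -0.5] tipz 66.7 F [-4.1 -0.1] -2.3 M [ 0.42  1.05 -0.04]
t 8.07 local mm [ 4.1 -0.5] tipz 66.7 F [-3.3 -0. ] -3.1 M [0.43 1.03 0.01]
```

The wheel turns at about 4 N. I'll continue the stroke.

Emit:
drive_tool([
  {"linear": [0,0.004,0],"rotation": [0,0,0],"hand": 0.1},
  {"linear": [0,0.008,0],"rotation": [0,0,0],"hand": 0.1},
  {"linear": [0,0.012,0],"rotation": [0,0,0],"hand": 0.1},
])

```text
clock: 8.45
tool_pos: [0.5271, 0.121, 0.1221]
ee_rot: [0.803, 0.596, -0.0, 0.0]
wrist_force: [-3.8, 1.1, -3.0]
grip_width: 0.02
grasp_force: 98.0
```

```bash
python3 - <<'E'
from h import *
loc()
for k in range(2): env.grab_frame('top');loc()
E
```

```text
t 8.45 local mm [10.7 -0.5] tipz 67.1 F [-3.9 -0.1] -3.0 M [ 0.28  1.16 -0.07]
t 8.5 local mm [11.2 -0.4] tipz 67.1 F [-2.9  0.5] -1.6 M [ 0.28  1.07 -0.01]
t 8.55 local mm [11.2 -0.4] tipz 67.2 F [-3.5 -1. ] -1.0 M [ 0.24  0.99 -0.01]
```

Emit:
drive_tool([
  {"linear": [0,-0.006,0],"rotation": [0,0,0],"hand": 0.1},
  {"linear": [0,-0.008,-0.026],"rotation": [0,0,0],"hand": 0.1},
  {"linear": [0,-0.02,-0.026],"rotation": [0,0,0],"hand": 0.1},
  {"linear": [0,-0.037,-0.026],"rotation": [0,0,0],"hand": 0.1},
  {"linear": [0,-0.037,-0.026],"rotation": [0,0,0],"hand": 0.1},
])

```text
clock: 9.18
tool_pos: [0.5083, 0.1269, 0.1351]
ee_rot: [0.803, 0.596, -0.0, -0.0]
wrist_force: [-1.0, -0.1, -0.4]
grip_width: 0.0199
grasp_force: 98.2
```

```bash
python3 - <<'E'
from h import *
loc()
E
```

```text
t 9.18 local mm [-9.  -0.3] tipz 80.1 F [-0.9 -0.4] -0.4 M [-0.   -0.01 -0.01]
```

Emit:
drive_tool([
  {"linear": [0,0,0.006],"rotation": [0,0,0],"hand": 0.1},
  {"linear": [0,0,0.012],"rotation": [0,0,0],"hand": 0.1},
  {"linear": [0,0,0.018],"rotation": [0,0,0],"hand": 0.1},
  {"linear": [0,0,0.026],"rotation": [0,0,0],"hand": 0.1},
  {"linear": [0,0,0.026],"rotation": [0,0,0],"hand": 0.1},
])

```text
clock: 9.8
tool_pos: [0.509, 0.1266, 0.1216]
ee_rot: [0.803, 0.596, -0.0, -0.0]
wrist_force: [-0.2, -0.3, -0.1]
grip_width: 0.0202
grasp_force: 98.2
```

```bash
python3 - <<'E'
from h import *
loc();env.grab_frame('top');loc()
E
```

```text
t 9.8 local mm [-8.2 -0.5] tipz 66.6 F [-0.1 -0.3] -0.1 M [-0.02 -0.05 -0.01]
t 9.85 local mm [-8.1 -0.4] tipz 66.8 F [ 0.5 -0.6] -1.0 M [ 0.01  0.01 -0.  ]
```

Emit:
drive_tool([
  {"linear": [0,0.006,0],"rotation": [0,0,0],"hand": 0.1},
  {"linear": [0,0.012,0],"rotation": [0,0,0],"hand": 0.1},
  {"linear": [0,0.016,0],"rotation": [0,0,0],"hand": 0.1},
  {"linear": [0,0.02,0],"rotation": [0,0,0],"hand": 0.1},
  {"linear": [0,0.024,0],"rotation": [0,0,0],"hand": 0.1},
])

```text
clock: 10.48
tool_pos: [0.5201, 0.1232, 0.1218]
ee_rot: [0.803, 0.596, -0.001, -0.0]
wrist_force: [-3.2, 1.4, -0.8]
grip_width: 0.0199
grasp_force: 98.2
```

```bash
python3 - <<'E'
from h import *
loc()
for k in range(2): env.grab_frame('top');loc()
E
```

```text
t 10.47 local mm [ 3.4 -0.4] tipz 66.8 F [-3.5  0.4] -0.8 M [0.43 1.18 0.02]
t 10.53 local mm [ 3.8 -0.4] tipz 66.7 F [-2.9  0.6] -0.9 M [ 0.42  0.98 -0.04]
t 10.57 local mm [ 3.8 -0.4] tipz 66.8 F [-3.2  0.4] -1.3 M [ 0.41  1.01 -0.  ]
```

Emit:
drive_tool([
  {"linear": [0,0.003,0],"rotation": [0,0,0],"hand": 0.1},
  {"linear": [0,0.006,0],"rotation": [0,0,0],"hand": 0.1},
  {"linear": [0,0.008,0],"rotation": [0,0,0],"hand": 0.1},
])

```text
clock: 10.95
tool_pos: [0.5245, 0.1218, 0.122]
ee_rot: [0.803, 0.596, -0.0, -0.0]
wrist_force: [-4.1, 0.9, -1.9]
grip_width: 0.0199
grasp_force: 98.1
```

```bash
python3 - <<'E'
from h import *
loc();env.grab_frame('top');loc()
E
```

```text
t 10.95 local mm [ 8.  -0.5] tipz 67.0 F [-4.1 -0.3] -1.9 M [0.33 1.18 0.03]
t 11.0 local mm [ 8.3 -0.4] tipz 67.0 F [-5.1 -0.1] -1.0 M [ 0.27  1.09 -0.02]
```

Emit:
drive_tool([
  {"linear": [0,0.002,0],"rotation": [0,0,0],"hand": 0.1},
])

```text
clock: 11.12
tool_pos: [0.5256, 0.1216, 0.1221]
ee_rot: [0.803, 0.596, -0.0, 0.0]
wrist_force: [-3.5, 1.3, -1.0]
grip_width: 0.0198
grasp_force: 98.1
```

Emit:
drive_tool([
  {"linear": [0,0.002,0],"rotation": [0,0,0],"hand": 0.1},
])

```text
clock: 11.25
tool_pos: [0.5266, 0.1213, 0.1221]
ee_rot: [0.803, 0.596, 0.0, 0.0]
wrist_force: [-2.9, 0.8, -1.8]
grip_width: 0.0199
grasp_force: 98.2
```

```bash
python3 - <<'E'
from h import *
loc();env.grab_frame('top');loc()
E
```

```text
t 11.25 local mm [10.2 -0.3] tipz 67.1 F [-3.1 -0.1] -1.8 M [ 0.28  1.11 -0.05]
t 11.3 local mm [10.4 -0.3] tipz 67.1 F [-2.7  0.1] -1.0 M [ 0.32  1.07 -0.02]
```

Emit:
drive_tool([
  {"linear": [0,-0.006,0],"rotation": [0,0,0],"hand": 0.1},
  {"linear": [0,-0.008,-0.026],"rotation": [0,0,0],"hand": 0.1},
  {"linear": [0,-0.02,-0.026],"rotation": [0,0,0],"hand": 0.1},
  {"linear": [0,-0.037,-0.026],"rotation": [0,0,0],"hand": 0.1},
  {"linear": [0,-0.037,-0.026],"rotation": [0,0,0],"hand": 0.1},
])

```text
clock: 11.92
tool_pos: [0.5078, 0.1271, 0.1351]
ee_rot: [0.803, 0.596, -0.0, -0.0]
wrist_force: [-0.0, 0.5, -1.0]
grip_width: 0.0198
grasp_force: 98.3
```

Emit:
drive_tool([
  {"linear": [0,0,0.006],"rotation": [0,0,0],"hand": 0.1},
  {"linear": [0,0,0.012],"rotation": [0,0,0],"hand": 0.1},
  {"linear": [0,0,0.018],"rotation": [0,0,0],"hand": 0.1},
  {"linear": [0,0,0.026],"rotation": [0,0,0],"hand": 0.1},
  {"linear": [0,0,0.026],"rotation": [0,0,0],"hand": 0.1},
])

```text
clock: 12.55
tool_pos: [0.5086, 0.1267, 0.1216]
ee_rot: [0.803, 0.596, -0.0, -0.0]
wrist_force: [0.6, 0.6, -0.6]
grip_width: 0.0197
grasp_force: 98.3
```

```bash
python3 - <<'E'
from h import *
loc();env.grab_frame('top');loc()
E
```

```text
t 12.55 local mm [-8.7 -0.5] tipz 66.6 F [0.4 0.8] -0.6 M [ 0.04 -0.01 -0.02]
t 12.6 local mm [-8.6 -0.4] tipz 66.8 F [-0.1 -0.5] -1.6 M [ 0.03 -0.07  0.01]
```

Emit:
drive_tool([
  {"linear": [0,0.004,0],"rotation": [0,0,0],"hand": 0.1},
  {"linear": [0,0.006,0],"rotation": [0,0,0],"hand": 0.1},
  {"linear": [0,0.008,0],"rotation": [0,0,0],"hand": 0.1},
])

```text
clock: 12.98
tool_pos: [0.5116, 0.1259, 0.122]
ee_rot: [0.803, 0.596, -0.001, -0.001]
wrist_force: [-2.9, 0.2, 1.2]
grip_width: 0.0201
grasp_force: 98.6
```

Emit:
drive_tool([
  {"linear": [0,0.002,0],"rotation": [0,0,0],"hand": 0.1},
])

```text
clock: 13.1
tool_pos: [0.513, 0.1255, 0.1221]
ee_rot: [0.803, 0.596, -0.0, -0.0]
wrist_force: [-2.3, 0.9, 1.3]
grip_width: 0.0202
grasp_force: 98.6
```

```bash
python3 - <<'E'
from h import *
loc();env.grab_frame('top');loc()
E
```

```text
t 13.1 local mm [-4.1 -0.3] tipz 67.1 F [-2.4  0.2] 1.3 M [ 0.33  0.89 -0.04]
t 13.15 local mm [-3.8 -0.3] tipz 67.0 F [-2.  -0.6] 1.5 M [ 0.34  0.83 -0.02]
```

Emit:
drive_tool([
  {"linear": [0,0.002,0],"rotation": [0,0,0],"hand": 0.1},
])

```text
clock: 13.28
tool_pos: [0.5143, 0.1251, 0.1221]
ee_rot: [0.803, 0.596, -0.0, -0.0]
wrist_force: [-2.3, 0.8, 1.7]
grip_width: 0.0201
grasp_force: 98.6
```

Emit:
drive_tool([
  {"linear": [0,0.002,0],"rotation": [0,0,0],"hand": 0.1},
])

```text
clock: 13.4
tool_pos: [0.5155, 0.1247, 0.1221]
ee_rot: [0.803, 0.596, -0.0, 0.0]
wrist_force: [-2.8, 0.7, 1.4]
grip_width: 0.0199
grasp_force: 98.6
```

```bash
python3 - <<'E'
from h import *
loc();env.grab_frame('top');loc()
E
```

```text
t 13.4 local mm [-1.4 -0.4] tipz 67.1 F [-2.9 -0.1] 1.4 M [ 0.28  0.84 -0.01]
t 13.45 local mm [-1.2 -0.4] tipz 67.1 F [-2.7  0.9] 0.7 M [ 0.3   0.84 -0.  ]
```

Emit:
drive_tool([
  {"linear": [0,0.002,0],"rotation": [0,0,0],"hand": 0.1},
])

```text
clock: 13.58
tool_pos: [0.5164, 0.1244, 0.1221]
ee_rot: [0.803, 0.596, -0.0, -0.0]
wrist_force: [-2.9, 0.9, 0.9]
grip_width: 0.0198
grasp_force: 98.6
```

Emit:
drive_tool([
  {"linear": [0,0.002,0],"rotation": [0,0,0],"hand": 0.1},
])

```text
clock: 13.7
tool_pos: [0.517, 0.1242, 0.122]
ee_rot: [0.803, 0.596, -0.0, -0.0]
wrist_force: [-4.5, 1.9, 2.2]
grip_width: 0.0198
grasp_force: 98.7
```

```bash
python3 - <<'E'
from h import *
loc();env.grab_frame('top');loc()
E
```

```text
t 13.7 local mm [ 0.1 -0.4] tipz 67.0 F [-4.8  0.5] 2.2 M [ 0.5   1.32 -0.  ]
t 13.75 local mm [ 0.1 -0.4] tipz 67.0 F [-3.7 -0.4] 2.1 M [ 0.36  1.23 -0.03]
```

Resistance is rising here. One more small step will show whether it is a rough spot or the stop.

Emit:
drive_tool([
  {"linear": [0,0.002,0],"rotation": [0,0,0],"hand": 0.1},
])

```text
clock: 13.88
tool_pos: [0.5173, 0.1241, 0.122]
ee_rot: [0.803, 0.596, -0.001, -0.001]
wrist_force: [-6.0, 2.5, 4.3]
grip_width: 0.0199
grasp_force: 99.0
```

```bash
python3 - <<'E'
from h import *
loc();env.grab_frame('top');loc()
E
```

```text
t 13.88 local mm [ 0.4 -0.4] tipz 67.0 F [-6.5  0.6] 4.3 M [0.66 1.84 0.  ]
t 13.93 local mm [ 0.4 -0.3] tipz 67.0 F [-5.8  0.1] 3.0 M [0.58 1.67 0.02]
```

Emit:
drive_tool([
  {"linear": [0,0.003,0],"rotation": [0,0,0],"hand": 0.1},
])

```text
clock: 14.05
tool_pos: [0.5177, 0.124, 0.1219]
ee_rot: [0.803, 0.596, -0.002, -0.001]
wrist_force: [-8.1, 2.3, 5.1]
grip_width: 0.02
grasp_force: 99.3
```

```bash
python3 - <<'E'
from h import *
loc();env.grab_frame('top');loc()
E
```

```text
t 14.05 local mm [ 0.9 -0.4] tipz 66.9 F [-8.4 -0.1] 5.1 M [ 0.89  2.44 -0.03]
t 14.1 local mm [ 0.8 -0.3] tipz 66.9 F [-7.   0.9] 5.0 M [0.75 2.19 0.02]
```

Emit:
drive_tool([
  {"linear": [0,0.003,0],"rotation": [0,0,0],"hand": 0.1},
])

```text
clock: 14.22
tool_pos: [0.518, 0.1239, 0.1219]
ee_rot: [0.803, 0.596, -0.002, -0.002]
wrist_force: [-10.8, 3.7, 6.5]
grip_width: 0.02
grasp_force: 99.7
```

```bash
python3 - <<'E'
from h import *
loc();env.grab_frame('top');loc()
E
```

```text
t 14.22 local mm [ 1.2 -0.4] tipz 66.9 F [-11.4   0.4] 6.5 M [ 1.04  3.01 -0.06]
t 14.28 local mm [ 1.2 -0.3] tipz 66.9 F [-9.6  0.9] 7.1 M [ 0.96  2.73 -0.04]
```

Emit:
drive_tool([
  {"linear": [0,0.0025,-0.002],"rotation": [0,0,0],"hand": 0.1},
])

```text
clock: 14.4
tool_pos: [0.5181, 0.1236, 0.1222]
ee_rot: [0.803, 0.596, -0.003, -0.002]
wrist_force: [-9.3, 4.6, -1.6]
grip_width: 0.0197
grasp_force: 98.5
```

```bash
python3 - <<'E'
from h import *
loc();env.grab_frame('top');loc();env.grab_frame('top');loc()
E
```

```text
t 14.4 local mm [ 1.3 -0.6] tipz 67.2 F [-10.2   1.7] -1.6 M [ 1.34  2.89 -0.05]
t 14.45 local mm [ 1.3 -0.5] tipz 67.1 F [-9.8  1.3] 1.6 M [ 1.24  2.83 -0.02]
t 14.5 local mm [ 1.3 -0.5] tipz 67.1 F [-9.5  0.8] 1.4 M [ 1.22  2.78 -0.05]
```

Emit:
drive_tool([
  {"linear": [0,0.003,0],"rotation": [0,0,0],"hand": 0.1},
  {"linear": [0,0.003,0],"rotation": [0,0,0],"hand": 0.1},
])

```text
clock: 14.75
tool_pos: [0.5185, 0.1237, 0.122]
ee_rot: [0.803, 0.596, -0.004, -0.003]
wrist_force: [-10.7, 3.1, 3.1]
grip_width: 0.0197
grasp_force: 99.5
```

```bash
python3 - <<'E'
from h import *
for k in range(4): env.grab_frame('top');loc()
E
```

```text
t 14.8 local mm [ 1.7 -0.5] tipz 67.0 F [-12.1   0.9] 3.0 M [ 1.41  3.4  -0.07]
t 14.85 local mm [ 1.7 -0.5] tipz 67.0 F [-12.1   1.6] 4.6 M [ 1.38  3.34 -0.03]
t 14.9 local mm [ 1.7 -0.5] tipz 67.0 F [-11.9   1.4] 2.8 M [1.39 3.35 0.  ]
t 14.95 local mm [ 1.7 -0.5] tipz 67.0 F [-11.6   1.6] 3.6 M [ 1.34  3.3  -0.06]
```

The push is a steady 12 N or so, with no yielding. I'll hold it.

Emit:
drive_tool([
  {"linear": [0,0,0],"rotation": [0,0,0],"hand": 0.1},
  {"linear": [0,0,0],"rotation": [0,0,0],"hand": 0.1},
  {"linear": [0,0,0],"rotation": [0,0,0],"hand": 0.1},
  {"linear": [0,0,0],"rotation": [0,0,0],"hand": 0.1},
  {"linear": [0,0,0],"rotation": [0,0,0],"hand": 0.1},
])

```text
clock: 15.58
tool_pos: [0.5185, 0.1236, 0.122]
ee_rot: [0.803, 0.596, -0.004, -0.003]
wrist_force: [-10.5, 4.6, 4.0]
grip_width: 0.0197
grasp_force: 99.4
```

```bash
python3 - <<'E'
from h import *
loc()
E
```

```text
t 15.57 local mm [ 1.7 -0.5] tipz 67.0 F [-11.4   1.3] 4.0 M [ 1.37  3.35 -0.01]
```

Emit:
drive_tool([
  {"linear": [0,-0.005,0],"rotation": [0,0,0],"hand": 0.1},
  {"linear": [0,-0.01,0],"rotation": [0,0,0],"hand": 0.1},
  {"linear": [0,-0.016,0],"rotation": [0,0,0],"hand": 0.1},
])

```text
clock: 15.95
tool_pos: [0.5166, 0.1243, 0.1228]
ee_rot: [0.803, 0.596, 0.0, 0.0]
wrist_force: [-0.9, -0.2, -0.4]
grip_width: 0.0198
grasp_force: 98.6
```

```bash
python3 - <<'E'
from h import *
loc();env.grab_frame('top');loc()
E
```

```text
t 15.95 local mm [-0.3 -0.4] tipz 67.8 F [-0.8 -0.5] -0.4 M [ 0.1   0.23 -0.02]
t 16.0 local mm [-0.2 -0.3] tipz 68.1 F [-1.9  0.4] -1.9 M [ 0.2   0.64 -0.03]
```

Emit:
drive_tool([
  {"linear": [0,-0.003,0],"rotation": [0,0,0],"hand": 0.1},
  {"linear": [0,-0.003,0],"rotation": [0,0,0],"hand": 0.1},
])

```text
clock: 16.25
tool_pos: [0.5163, 0.1248, 0.1235]
ee_rot: [0.803, 0.595, 0.001, 0.001]
wrist_force: [0.8, -0.4, -0.8]
grip_width: 0.0201
grasp_force: 98.6
```

```bash
python3 - <<'E'
from h import *
loc();env.grab_frame('top');loc()
E
```

```text
t 16.25 local mm [-0.8 -0. ] tipz 68.5 F [ 0.9 -0.2] -0.8 M [0.02 0.01 0.05]
t 16.3 local mm [-0.9 -0.1] tipz 68.5 F [-0.9 -0.5] -1.5 M [ 0.01  0.06 -0.04]
```

Emit:
drive_tool([
  {"linear": [0,0,-0.03],"rotation": [0,0,0],"hand": 0.1},
  {"linear": [0,0,-0.08],"rotation": [0,0,0],"hand": 0.1},
  {"linear": [0,0,-0.144],"rotation": [0,0,0],"hand": 0.1},
  {"linear": [0,0,-0.144],"rotation": [0,0,0],"hand": 0.1},
])

```text
clock: 16.8
tool_pos: [0.5173, 0.1256, 0.1984]
ee_rot: [0.803, 0.595, 0.003, 0.001]
wrist_force: [0.1, 0.3, -2.4]
grip_width: 0.0196
grasp_force: 98.7
```

```bash
python3 - <<'E'
from h import *
st();print(mv((.5155,-.2638,.195),.0129))
E
```

```text
t 16.8 p [0.5173 0.1256 0.1984] yaw -0.2952 z [ 0.007   0.0018 -1.    ] F [ 0.07  0.26 -2.35] w 0.0196 g 98.66620659828186
(array([-0.7462,  0.2231,  0.0053]), array([ 0.0021, -0.0009, -0.0981]))
```

Emit:
drive_tool([
  {"linear": [-0.746,0.223,0],"rotation": [0.002,-0.001,-0.098],"hand": 0.1},
  {"linear": [-0.746,0.223,0],"rotation": [0.002,-0.001,-0.098],"hand": 0.1},
  {"linear": [-0.746,0.223,0],"rotation": [0.002,-0.001,-0.098],"hand": 0.1},
  {"linear": [-0.746,0.223,0],"rotation": [0.002,-0.001,-0.098],"hand": 0.1},
  {"linear": [-0.746,0.223,0],"rotation": [0.002,-0.001,-0.098],"hand": 0.1},
])

```text
clock: 17.42
tool_pos: [0.513, -0.1896, 0.1949]
ee_rot: [0.702, 0.712, -0.003, -0.002]
wrist_force: [1.3, -0.7, -0.8]
grip_width: 0.0201
grasp_force: 98.6
```

Emit:
drive_tool([
  {"linear": [0,0,0],"rotation": [0,0,0],"hand": 0.1},
  {"linear": [0,0,0],"rotation": [0,0,0],"hand": 0.1},
])

```text
clock: 17.68
tool_pos: [0.5131, -0.1871, 0.1947]
ee_rot: [0.703, 0.711, -0.003, -0.002]
wrist_force: [-0.3, 1.8, -1.3]
grip_width: 0.02
grasp_force: 98.6
```

```bash
python3 - <<'E'
from h import *
st();print(mv((.5155,-.2638,.16),.0129))
E
```

```text
t 17.68 p [ 0.5131 -0.1871  0.1947] yaw 0.0125 z [-0.0073 -0.0012 -1.    ] F [-0.31  1.81 -1.3 ] w 0.02 g 98.62140655517578
(array([-0.1534,  0.0035,  0.0695]), array([-0.0023,  0.0003, -0.0001]))
```

Emit:
drive_tool([
  {"linear": [-0.153,0.004,0],"rotation": [-0.002,0,0],"hand": 0.1},
  {"linear": [-0.153,0.004,0.03],"rotation": [-0.002,0,0],"hand": 0.1},
  {"linear": [-0.153,0.004,0.07],"rotation": [-0.002,0,0],"hand": 0.1},
  {"linear": [-0.153,0.004,0.07],"rotation": [-0.002,0,0],"hand": 0.1},
])

```text
clock: 18.18
tool_pos: [0.5152, -0.2616, 0.1586]
ee_rot: [0.702, 0.713, -0.001, -0.002]
wrist_force: [-0.7, 0.2, -0.5]
grip_width: 0.0193
grasp_force: 98.7
```

```bash
python3 - <<'E'
from h import *
for k in range(5): fr=env.grab_frame('scene')
st();print(mv((.5153,-.2638,.14),.0129))
s=env.read_state();p=s['tool_pos']
a=cv2.resize(fr[120:220,140:260,::-1],None,fx=6,fy=6,interpolation=cv2.INTER_CUBIC);a=cv2.convertScaleAbs(a,alpha=1.5,beta=30)
# hole centre at rack top, seen while the blade was out (g4: px (266,482)/5+offset)
print('hole from g4',onz('scene',np.array([266,482])/5+[140,110],.06))
for X in(p-[0,0,.055],[.5153,-.2638,.06]):
    q=(proj('scene',X)-[140,120])*6;print(q.round());cv2.circle(a,tuple(int(v) for v in q),3,(0,0,255),-1)
cv2.imwrite('pics/g7.png',a)
E
```

```text
t 18.43 p [ 0.517  -0.2634  0.1611] yaw 0.0144 z [ 0.0012 -0.0026 -1.    ] F [-0.54  0.19 -1.61] w 0.0201 g 98.66411805152893
(array([-0.0006, -0.0035,  0.0422]), array([0.0004, 0.0008, 0.0005]))
hole from g4 [ 0.51578675 -0.2638131   0.06      ]
[303. 440.]
[319. 518.]
```

View pics/g7.png

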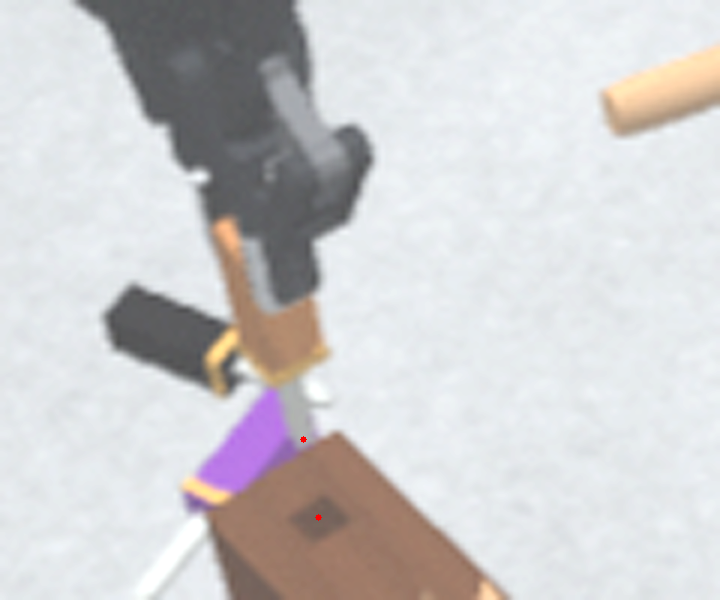

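The hole is at (319,518), right on the planned point, and the tip at about (304,440) is on its projection. I'll lower the blade.

Emit:
drive_tool([
  {"linear": [0,-0.003,0.04],"rotation": [0,0,0],"hand": 0.1},
  {"linear": [0,-0.003,0.08],"rotation": [0,0,0],"hand": 0.1},
  {"linear": [0,-0.003,0.12],"rotation": [0,0,0],"hand": 0.1},
  {"linear": [0,-0.003,0.155],"rotation": [0,0,0],"hand": 0.1},
  {"linear": [0,-0.003,0.17],"rotation": [0,0,0],"hand": 0.1},
])

```text
clock: 19.05
tool_pos: [0.5144, -0.264, 0.0745]
ee_rot: [0.702, 0.712, -0.001, 0.0]
wrist_force: [0.1, -0.1, -1.4]
grip_width: 0.0196
grasp_force: 98.7
```

```bash
python3 - <<'E'
from h import *
st()
for k in range(3): env.grab_frame('top')
st()
E
```

```text
t 19.05 p [ 0.5144 -0.264   0.0745] yaw 0.0132 z [-0.0011 -0.0018 -1.    ] F [ 0.05 -0.09 -1.41] w 0.0196 g 98.66512656211853
t 19.2 p [ 0.5148 -0.2642  0.0753] yaw 0.0132 z [-2.0e-04 -2.1e-03 -1.0e+00] F [-0.07 -0.23 -0.49] w 0.0198 g 98.6657202243805
```

In the hole. I'll lower it until the handle's underside touches the rack top.

Emit:
drive_tool([
  {"linear": [0,0,0.004],"rotation": [0,0,0],"hand": 0.1},
  {"linear": [0,0,0.007],"rotation": [0,0,0],"hand": 0.1},
  {"linear": [0,0,0.009],"rotation": [0,0,0],"hand": 0.1},
])

```text
clock: 19.58
tool_pos: [0.5147, -0.2644, 0.0709]
ee_rot: [0.703, 0.712, -0.001, 0.001]
wrist_force: [1.2, 0.4, -0.4]
grip_width: 0.0204
grasp_force: 98.7
```

```bash
python3 - <<'E'
from h import *
st();env.grab_frame('top');st()
E
```

```text
t 19.57 p [ 0.5147 -0.2644  0.0709] yaw 0.0129 z [ 0.     -0.0023 -1.    ] F [ 1.24  0.37 -0.37] w 0.0204 g 98.6663031578064
t 19.62 p [ 0.5146 -0.2643  0.0707] yaw 0.0129 z [-2.0e-04 -2.2e-03 -1.0e+00] F [-0.17  0.06 -0.25] w 0.0199 g 98.66627097129822
```

Emit:
drive_tool([
  {"linear": [0,0,0.002],"rotation": [0,0,0],"hand": 0.1},
  {"linear": [0,0,0.003],"rotation": [0,0,0],"hand": 0.1},
])

```text
clock: 19.88
tool_pos: [0.5148, -0.2644, 0.0699]
ee_rot: [0.703, 0.712, -0.001, 0.001]
wrist_force: [-1.5, 1.2, 8.0]
grip_width: 0.0199
grasp_force: 99.7
```

```bash
python3 - <<'E'
from h import *
st();env.grab_frame('top');st()
E
```

```text
t 19.88 p [ 0.5148 -0.2644  0.0699] yaw 0.0129 z [-1.0e-04 -2.5e-03 -1.0e+00] F [-1.49  1.19  8.  ] w 0.0199 g 99.73753094673157
t 19.93 p [ 0.5148 -0.2644  0.0699] yaw 0.0129 z [-0.     -0.0025 -1.    ] F [-0.8  -0.09  4.67] w 0.0196 g 99.64927911758423
```

Seated, at the same height as when grasped. I'll release and withdraw straight up.

Emit:
drive_tool([
  {"linear": [0,0,0],"rotation": [0,0,0],"hand": 0.55},
  {"linear": [0,0,0],"rotation": [0,0,0],"hand": 0.55},
  {"linear": [0,0,0],"rotation": [0,0,0],"hand": 0.55},
  {"linear": [0,0,0],"rotation": [0,0,0],"hand": 0.55},
])

```text
clock: 20.42
tool_pos: [0.5146, -0.2643, 0.0691]
ee_rot: [0.702, 0.712, -0.001, 0.001]
wrist_force: [1.0, 0.8, 1.1]
grip_width: 0.0468
grasp_force: 0.0
```

Emit:
drive_tool([
  {"linear": [0,0,-0.06],"rotation": [0,0,0],"hand": 0.55},
  {"linear": [0,0,-0.16],"rotation": [0,0,0],"hand": 0.55},
  {"linear": [0,0,-0.26],"rotation": [0,0,0],"hand": 0.55},
  {"linear": [0,0,-0.26],"rotation": [0,0,0],"hand": 0.55},
])

```text
clock: 20.92
tool_pos: [0.5176, -0.2651, 0.2034]
ee_rot: [0.703, 0.712, 0.001, 0.005]
wrist_force: [0.6, -0.1, -0.7]
grip_width: 0.0467
grasp_force: 0.0
```

```bash
python3 - <<'E'
from h import *
st()
for n,(y0,y1,x0,x1) in(('scene',(175,215,180,205)),):
    a=cv2.imread('scene_raw.png')[y0:y1,x0:x1].astype(int);b=env.grab_frame(n)[y0:y1,x0:x1,::-1].astype(int)
    d=np.abs(a-b).max(2);print('mean diff',d.mean(),'max',d.max(),'share>30',(d>30).mean())
    f=lambda im:cv2.inRange(cv2.cvtColor(im.astype(np.uint8),cv2.COLOR_BGR2HSV),(5,130,130),(20,255,255))
    for m in(f(a),f(b)):
        ys,xs=np.nonzero(m);print(len(xs),xs.mean()+x0,ys.mean()+y0,xs.min()+x0,ys.min()+y0)
E
```

```text
t 20.93 p [ 0.5176 -0.2651  0.2034] yaw 0.0128 z [ 0.0076 -0.0058 -1.    ] F [ 0.61 -0.08 -0.75] w 0.0467 g 0.0
mean diff 17.696 max 105 share>30 0.175
53 188.58490566037736 188.77358490566039 184 185
59 188.40677966101694 188.96610169491527 184 185
```

The handle's top face is back where it started (centroid within 0.3 px), upright and fully down.

```bash
python3 -c "
from plant import env
print(env.hand_in())"
```

```text
the job is handed in; nothing more can be done
None
```

The job is handed in: I turned the wheel to its stop about 2.4 teeth on, snugged it at about 12 N for roughly 0.8 s, and stood the blade back in its rack fully down, at about 21 s; the black and purple look-alikes toppled as the gripper came down to the rack early on (no contact force showed, cause not confirmed), and I left them lying.

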